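Hold the fruit basket's lid open

TASK

Move the little covered dish off the fruit basket's lid and set it down upright, wholly on the round cork coaster, without dropping it. Then raise the basket's lid to 50 degrees, level with the red mark, so that I can reach the fruit from the other side, and finish while still holding it there: the lid falls shut if you let go. Leave the bowl, the mug and the books where they are.

Things in the scene. Friction and masses are not known exactly. Their poses are not given: they have to be found in the camera images.
- basket: wicker basket fixed to the counter, 180 mm deep (its x), 200 wide (its y), 110 high, plus 7 mm of weave standing out all round; fruit inside. Origin at the centre of its underside, z up. Its lid is hinged along the rim on the -x side (nearer the robot), opening at the +x side; the hinge line runs along the basket's y at x = -90, z = 110.5 mm.
- red_mark (a point): middle of a red radial mark on a thin brass arc of 45 mm radius that stands at the +y end of the hinge, rising 47 mm above the rim; it shows the lid's side edge at 50 degrees. In the basket's frame at x = -61, y = 114, z = 144 mm.
- lid (a joint): opening angle of the lid in rad: 0 shut, growing as the free edge rises, stop at 1.35; 50 degrees is 0.873, where the underside lines up with the red mark. The lid is a light wooden board, 186 mm from hinge to free edge, 210 wide, 10 thick, 0.32 kg give or take a third; it turns freely about the hinge line, which lies at its underside, and falls shut when let go.
- lid_handle (a point): middle of the lid's dark steel handle bar: round, 12 mm thick, parallel to the hinge, 90 mm long on a 12 mm post at each end, its axis 35 mm above the lid's top face. From the hinge line it lies 160 mm along the lid and 45 mm square to it (lid shut: z = 155.5). It can turn between closed fingers. Axes: x along the lid to the free edge, z out of its top.
- dish: small closed dish, navy sides and white cover, a plain round of 56 mm diameter with straight sides from 3 to 36 mm height, then the domed cover with a small knob, 55 mm high in all, one solid piece of about 0.2 kg; origin at the centre of its underside, z up. It starts on the hinge-side half of the lid, beside the handle.
- coaster: round cork coaster, 100 mm diameter, 8 mm thick, fixed to the counter to the left or the right of the basket; origin at the centre of its underside
- bowl: bystander: white bowl, navy outside, 144 mm across, 55 mm high, on the other side of the basket from the coaster; origin at the centre of its underside
- mug: bystander: blue mug, 76 mm across with a handle, 90 mm high, beyond the basket; origin at the centre of its underside
- books: bystander: stack of five children's board books, about 105 x 145 mm and 50 mm high, beyond the basket; origin at the centre of its underside
Not all that is in view belongs to the job. There is more than one size of the dish; the job needs the largest.

How it is judged (in metres and radians):
On the way:
1. the dish stands on the coaster, let go, while the lid is still shut (horizontal distance between dish and coaster below 0.022 m and z of dish in the frame of coaster between 0.004 and 0.012 m and angle between dish's own z axis and vertical below 0.12 rad and linear speed of dish below 0.03 m/s and contact force between the fingers and dish below 0.05 N and value of joint lid below 0.1 rad), for 0.3 s.
At the end, for the whole second after the job is handed in: the robot holds the lid still at 50 degrees, within 6 degrees, touching it, and nothing else carries the lid; the dish stands upright and let go on the coaster, its centre within 22 mm of the coaster's; bowl, mug and books within 30 mm of where they were (value of joint lid between 0.768 and 0.978 rad and velocity of joint lid between -0.1 and 0.1 rad/s and contact force between any of the fingers, the arm and lid above 0.5 N and horizontal distance between dish and coaster below 0.022 m and z of dish in the frame of coaster between 0.004 and 0.012 m and angle between dish's own z axis and vertical below 0.12 rad and linear speed of dish below 0.03 m/s and contact force between the fingers and dish below 0.05 N and distance of each of bowl, mug, books from where it was at the start of the episode below 0.03 m and contact force between lid and bowl below 0.1 N and contact force between lid and mug below 0.1 N and contact force between lid and books below 0.1 N and contact force between lid and dish below 0.1 N); the arm keeps its last pose, push and grip.
It fails at once if the dish is tipped over (angle between dish's own z axis and vertical above 0.7 rad).
It fails at once if the dish is dropped or knocked away (linear speed of dish above 0.6 m/s and contact force between the fingers and dish below 0.05 N).
It fails at once if the bowl is moved by more than 30 mm (distance of bowl from where it was at the start of the episode above 0.03 m).
It fails at once if the mug is moved by more than 30 mm (distance of mug from where it was at the start of the episode above 0.03 m).
It fails at once if the books are moved by more than 30 mm (distance of books from where it was at the start of the episode above 0.03 m).
It also fails if it takes over 62 s, if anything falls off the work surface, if the arm or the gripper's body presses on something with over 40 N, if the wrist force passes 120 N, or if a joint passes its speed limit or range.

ROBOT

A 6-joint arm with a two-finger parallel gripper is mounted at the origin on the work surface. World frame = base frame: x ahead of the robot, y to its left, z up, the work surface at z = 0. Lengths are in m, angles in degrees, forces in N, time in s.
With the tool pointing down it reaches from about 0.4 to 0.825 m from the base axis. Payload 7 kg.
Tool frame: the origin (TCP) lies midway between the tips of the shut fingers; the grasp point (between the pads) lies 19 mm behind it; z points along the fingers, y is the line along which they close (so a half turn about z gives the same grasp; the last joint's range is limited). The gripper opens to 88 mm and grips with 3 to 60 N. Pads are 19 mm wide; open, the fingers measure 130 mm over their backs; the gripper's body (78 mm by 193 mm) begins 47 mm behind the grasp point.
Start: joints at [88.184, 20.546, 0.682, 0, -70.136, -16.507], TCP at [0.212, 0.641, 0.227] pointing down, gripper open.
Joint ranges: [-176.03, 176.03], [-82.01, 121.73], [-58.28, 71.71], [-173.87, 95.51], [-174.79, -0.11], [-173.66, 173.66]. Speed limits (degrees/s): [136.94, 136.94, 172.46, 180, 180, 180].

INTERFACE

Orientations are given as [roll, pitch, yaw] about the fixed x, y, z axes, in that order (R = Rz(yaw) Ry(pitch) Rx(roll)).
In Python, from plant import ctrl gives the robot as it stands.
- The arm moves only by the tool step_arm, never from a script. Its argument "rows" is a list of rows, each a list of 3 entries, a list of its own where there are three numbers: the closure, from 0 (fully open) to 1 (shut), then the shift along the world's x, y, z in mm, then the turn, a rotation vector about the world's x, y, z in rad. A call has exactly 5 rows; each row is the pose to reach, as a shift and turn from the pose commanded when the call began; what a row does not reach only later rows make up. A row lasts 1/12 s, in which the tool goes at most 41.7 mm and 7.16 degrees, less where a joint would pass 70% of its speed; a pose out of reach is approached as far as the arm can. A call with a gripper value outside its range is refused whole. The fingers move at their own pace and stop on an object; the grip force is fixed at half the most. Time passes only in rows, so rows that repeat a pose let the fingers close, or fill a call up. It gives the time, the measured TCP pose, the force, the opening and the grip force at its end, in the units of the state.
- ctrl.get_obs(): the state, without advancing time (a new reading comes with each control period).
- ctrl.snapshot(name): name is "scene" or "top" or "wrist"; returns the picture (384x512x3 uint8, red, green, blue); there is no depth.
- ctrl.camera_model(name): a dict with "intrinsics" (3x3 intrinsics, pixels), "R" (3x3) and "t" (3): a world point X has camera coordinates R X + t. Camera axes: x right, y down, z forward; pixel columns grow to the right and rows downward; lengths in m; the calibration is good to about 2 mm. The wrist camera is an equidistant fisheye: a pixel r from the principal point sees the ray r / f radians off the axis. A picture is of the moment at which its call begins: read the wrist's pose just before it. camera_model takes no time and is no camera call; for the wrist camera it gives the pose at the moment of the call.
- ctrl.close_job(): hands the job in; it is judged then, once.
The state is a dict: "clock": time; "joint_pos": joint angles; "qvel": joint speeds; "tau": joint torques, N m; "tool_pos": TCP position; "orientation": TCP orientation; "force": force on the tool from outside, world axes, zero at the start; "moment": the same for the moment, N m; "opening": finger opening in m; "gripper_force": force on a finger pad.
Only numpy, scipy, OpenCV 4.12 (cv2) and the standard library are available. Lean on these libraries where they do the work, as an engineer would, in place of code of your own. Each camera call takes 0.05 s, during which the arm holds its last target. There are 200 camera calls.

## Working session

There is one attempt and no reset: what is moved stays moved. The work goes in short steps, Python scripts to look and compute and a tool call to move; the robot and the scene stay as the last step left them, time stands still between calls to the robot, and variables do not carry over. Pictures are saved under pics/ and viewed, at most 10 in all, crops included, and the job is handed in when it is done.

Besides the shell and the picture viewer there is one more tool, called after "Call:" as name(argument=value, ...), one argument or row to a line, values as JSON. step_arm: Moves the arm, as the interface text tells. Its arguments: {"type":"object","properties":{"rows":{"type":"array"}},"required":["rows"]}

```bash
ls; mkdir -p pics; python3 - <<'E'
from plant import ctrl
import cv2,numpy as np
o=ctrl.get_obs();print({k:np.round(v,3) for k,v in o.items()})
for n in("scene","top"):
    im=ctrl.snapshot(n);cv2.imwrite(f"pics/{n}0.png",im[:,:,::-1])
    m=ctrl.camera_model(n);print(n,{k:np.round(v,4).tolist() for k,v in m.items()})
E
```

```text
pics
{'clock': np.float64(0.0), 'joint_pos': array([ 8.8184e+01,  2.0591e+01,  6.3500e-01, -2.0000e-02, -7.0136e+01,
       -1.6506e+01]), 'qvel': array([ 0.034, -0.025, -0.08 ,  0.056, -0.036,  0.011]), 'tau': array([ 0.0000e+00, -5.8271e+01,  2.9307e+01,  6.9970e+00,  7.0000e-03,
       -0.0000e+00]), 'tool_pos': array([0.212, 0.64 , 0.226]), 'orientation': array([ 1.79907e+02, -8.00000e-03, -1.83280e+01]), 'force': array([ 1.18 ,  0.097, -0.503]), 'moment': array([-0.036,  0.01 ,  0.007]), 'gripper_force': np.float64(0.0), 'opening': np.float64(0.088)}
scene {'intrinsics': [[445.5041, 0.0, 257.1463], [0.0, 445.5041, 190.5303], [0.0, 0.0, 1.0]], 'R': [[0.6998, 0.7142, -0.0142], [0.5895, -0.5888, -0.553], [-0.4033, 0.3786, -0.8331]], 't': [-0.4103, -0.2923, 1.3619]}
top {'intrinsics': [[365.4884, 0.0, 262.5936], [0.0, 365.4884, 191.6031], [0.0, 0.0, 1.0]], 'R': [[-0.0234, -0.9997, -0.007], [-0.9885, 0.0242, -0.1495], [0.1496, 0.0034, -0.9887]], 't': [0.0032, 0.5885, 0.8617]}
```

View pics/scene0.png

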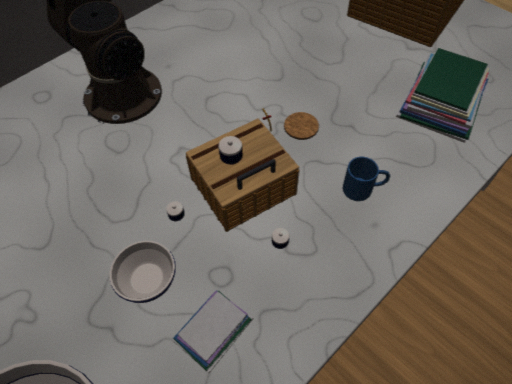

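View pics/top0.png

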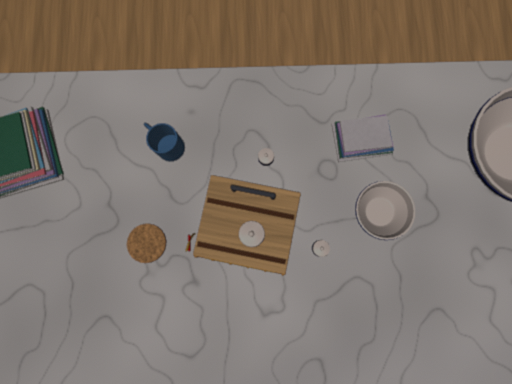

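The scene view shows the large dish on the lid at (231,150), the handle at (257,173), the coaster at (301,125) and the red mark at (267,120). In the top view the coaster is at (147,243), the dish at (251,234), the handle runs from (233,188) to (273,196), and the lid corners are near (211,177), (300,190), (287,272) and (195,256).

```bash
cat > h.py <<'E'
import numpy as np,cv2
from plant import ctrl
def bp(n,uv,z):
    m=ctrl.camera_model(n);K,R,t=[np.array(m[k]) for k in("intrinsics","R","t")]
    d=R.T@np.linalg.inv(K)@np.array([*uv,1.]);c=-R.T@t
    return c+d*(z-c[2])/d[2]
def pj(n,X):
    m=ctrl.camera_model(n);K,R,t=[np.array(m[k]) for k in("intrinsics","R","t")]
    p=K@(R@np.array(X)+t);return p[:2]/p[2]
E
python3 - <<'E'
from h import *
for n,d in {"top":dict(coaster=((147,243),.008),c1=((211,177),.1205),c2=((300,190),.1205),c3=((287,272),.1205),c4=((195,256),.1205),h1=((233,188),.1555),h2=((273,196),.1555),knob=((251,234),.1755)),"scene":dict(coaster=((301,125),.008),h1=((239,184),.1555),h2=((274,166),.1555),knob=((231,142),.1755))}.items():
    for k,(uv,z) in d.items(): print(n,k,bp(n,uv,z).round(4))
a=cv2.imread("pics/top0.png")[160:290,120:310];cv2.imwrite("pics/topc.png",cv2.resize(a,None,fx=4,fy=4,interpolation=cv2.INTER_CUBIC))
a=cv2.imread("pics/scene0.png")[100:235,175:325];cv2.imwrite("pics/scenec.png",cv2.resize(a,None,fx=4,fy=4,interpolation=cv2.INTER_CUBIC))
E
```

```text
top coaster [0.4695 0.2848 0.008 ]
top c1 [0.6135 0.1058 0.1205]
top c2 [ 0.5785 -0.0961  0.1205]
top c3 [ 0.3972 -0.0605  0.1205]
top c4 [0.4365 0.1417 0.1205]
top h1 [0.5811 0.0529 0.1555]
top h2 [ 0.5614 -0.0336  0.1555]
top knob [0.48   0.0148 0.1755]
scene coaster [0.4724 0.2872 0.008 ]
scene h1 [ 0.5751 -0.0422  0.1555]
scene h2 [0.5952 0.0479 0.1555]
scene knob [0.4872 0.0162 0.1755]
```

View pics/topc.png

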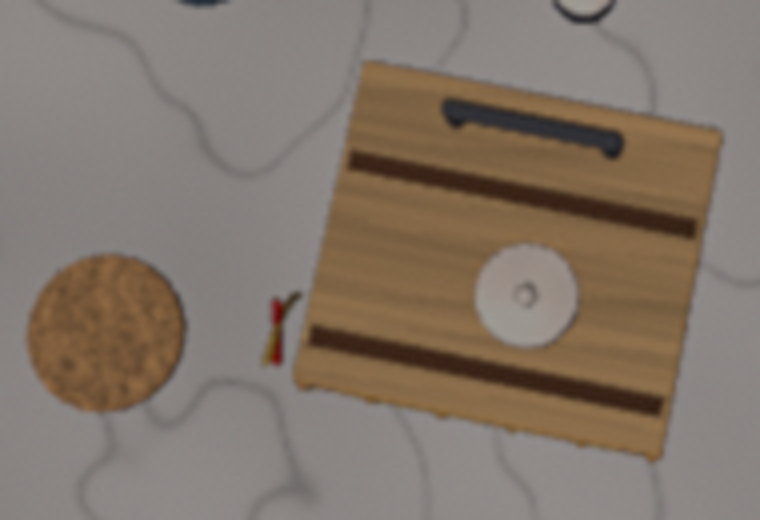

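View pics/scenec.png

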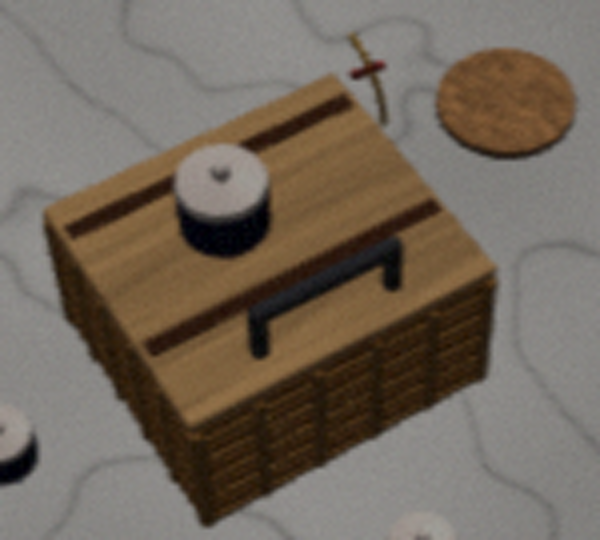

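The crops give sharper features. In the top crop the lid corners are at (363,60), (722,130), (658,460) and (296,385), the knob at (525,294) and the coaster centre at (107,332). I'll fit poses using both cameras.

```bash
python3 - <<'E'
from h import *
from scipy.optimize import least_squares as ls
f=lambda p,o:np.array(p)/4+np.array(o)-.375
T=(120,160);S=(175,100)
L=dict(a=(.096,.105,.1205),b=(.096,-.105,.1205),c=(-.09,-.105,.1205),d=(-.09,.105,.1205),h1=(.07,.045,.1575),h2=(.07,-.045,.1575),red=(-.061,.114,.144))
obs=[("top","a",(363,60)),("top","b",(722,130)),("top","c",(658,460)),("top","d",(296,385)),("top","red",(277,331)),
("scene","d",(335,73)),("scene","a",(495,270)),("scene","b",(190,425)),("scene","c",(45,213)),("scene","red",(368,70))]
def W(p,X):
    c,s=np.cos(p[2]),np.sin(p[2]);return np.array([p[0]+c*X[0]-s*X[1],p[1]+s*X[0]+c*X[1],X[2]])
g=lambda p:np.concatenate([pj(n,W(p,L[k]))-f(q,T if n=="top" else S) for n,k,q in obs])
r=ls(g,[.5,.02,-.17],loss="soft_l1");p=r.x;print("basket",p[:2].round(4),np.degrees(p[2]).round(2));print(g(p).reshape(-1,2).round(1).tolist())
for n,o,qs in(("top",T,[(450,103),(617,137)]),("scene",S,[(257,312),(392,241)])):
    print([ (bp(n,f(q,o),.1615)).round(4).tolist() for q in qs])
print("handle",W(p,(.07,0,.1555)).round(4))
for nm,z,a,b in(("dish",.1755,(525,294),(222,170)),("coaster",.008,(107,332),(506,101))):
    q=lambda x:np.concatenate([pj("top",[*x,z])-f(a,T),pj("scene",[*x,z])-f(b,S)])
    s=ls(q,[.48,.1]);print(nm,s.x.round(4),q(s.x).round(1))
o=ctrl.get_obs();print(o["tool_pos"],o["orientation"])
E
```

```text
basket [0.5031 0.0265] -12.6
[[-0.3, -0.3], [0.3, -0.1], [1.0, -0.3], [-1.8, -0.6], [-0.2, -1.0], [-0.9, -0.8], [0.6, -0.8], [-0.7, 1.0], [-1.9, -1.2], [-0.1, -0.7]]
[[0.5859, 0.0542, 0.1615], [0.5651, -0.0355, 0.1615]]
[[0.5656, -0.0333, 0.1615], [0.5839, 0.0548, 0.1615]]
handle [0.5714 0.0112 0.1555]
dish [0.4834 0.0151] [-0.  -0.8 -0.6 -0.8]
coaster [0.4713 0.287 ] [-0.3 -0.3 -0.4 -0.1]
[0.21209662 0.64033726 0.22571565] [ 1.79914508e+02 -8.70610457e-03 -1.83296024e+01]
```

Call:
step_arm(
  rows=[
    [0,[14,-34,2],[0,0,0.03]],
    [0,[30,-70,5],[0,0,0.06]],
    [0,[46,-107,8],[0,0,0.1]],
    [0,[62,-144,12],[0,0,0.1]],
    [0,[78,-180,15],[0,0,0.1]],
  ],
)

```text
clock: 0.52
tool_pos: [0.2905, 0.4587, 0.2413]
orientation: [180.0, 0.0, -12.6]
force: [0.9, 0.3, 0.1]
opening: 0.0874
gripper_force: 0.0
```

Call:
step_arm(
  rows=[
    [0,[16,-37,0],[0,0,0]],
    [0,[32,-74,0],[0,0,0]],
    [0,[48,-111,0],[0,0,0]],
    [0,[64,-148,0],[0,0,0]],
    [0,[80,-185,0],[0,0,0]],
  ],
)

```text
clock: 0.93
tool_pos: [0.3703, 0.2737, 0.2415]
orientation: [-180.0, 0.0, -12.6]
force: [1.1, -0.1, 0.3]
opening: 0.0876
gripper_force: 0.0
```

Call:
step_arm(
  rows=[
    [0,[16,-37,0],[0,0,0]],
    [0,[32,-74,0],[0,0,0]],
    [0,[48,-111,0],[0,0,0]],
    [0,[64,-148,0],[0,0,0]],
    [0,[80,-185,0],[0,0,0]],
  ],
)

```text
clock: 1.35
tool_pos: [0.4503, 0.0888, 0.2417]
orientation: [-180.0, -0.0, -12.6]
force: [1.6, 1.1, -0.7]
opening: 0.0875
gripper_force: 0.0
```

Call:
step_arm(
  rows=[
    [0,[10,-25,0],[0,0,0]],
    [0,[20,-50,0],[0,0,0]],
    [0,[33,-76,0],[0,0,0]],
    [0,[33,-76,0],[0,0,0]],
    [0,[33,-76,0],[0,0,0]],
  ],
)

```text
clock: 1.77
tool_pos: [0.4832, 0.0134, 0.241]
orientation: [180.0, 0.1, -12.8]
force: [0.6, -1.1, 0.2]
opening: 0.0876
gripper_force: 0.0
```

```bash
cat >> h.py <<'E'
def wpj(m,X):
    K,R,t=[np.array(m[k]) for k in("intrinsics","R","t")]
    c=R@np.array(X)+t;r=np.hypot(*c[:2]);th=np.arctan2(r,c[2])
    return K[:2,2]+K[0,0]*th*c[:2]/r
def wbp(m,uv,z):
    K,R,t=[np.array(m[k]) for k in("intrinsics","R","t")]
    d=np.array(uv)-K[:2,2];r=np.hypot(*d);th=r/K[0,0]
    v=R.T@np.array([*(d/r*np.sin(th)),np.cos(th)]);c=-R.T@t
    return c+v*(z-c[2])/v[2]
E
python3 - <<'E'
from h import *
import pickle
m=ctrl.camera_model("wrist");im=ctrl.snapshot("wrist");pickle.dump(m,open("w1.pkl","wb"))
cv2.imwrite("pics/w1.png",im[:,:,::-1])
for X in([.4834,.0151,.1755],[.574,.010,.1615],[.565,-.0345,.1615],[.585,.0545,.1615]):print(wpj(m,X).round(1))
E
```

```text
[251.3 207. ]
[232.3  93. ]
[289.7  92. ]
[175.9  94. ]
```

View pics/w1.png

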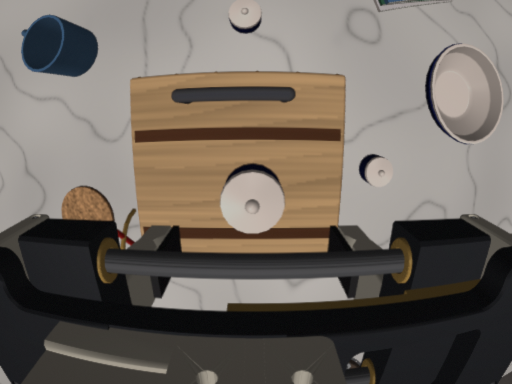

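The knob shows at (252,207) and the handle runs from (178,95) to (291,94). Both match the prediction, so I'll descend.

Call:
step_arm(
  rows=[
    [0,[0,0,-25],[0,0,0]],
    [0,[0,0,-50],[0,0,0]],
    [0,[0,0,-75],[0,0,0]],
    [0,[0,0,-95],[0,0,0]],
    [0,[0,0,-105],[0,0,0]],
  ],
)

```text
clock: 2.23
tool_pos: [0.4814, 0.0154, 0.1342]
orientation: [179.9, 0.2, -12.5]
force: [-0.2, 0.3, 0.1]
opening: 0.0876
gripper_force: 0.0
```

Call:
step_arm(
  rows=[
    [0,[0,0,-5],[0,0,0]],
    [0,[0,0,-11],[0,0,0]],
    [0,[0,0,-11],[0,0,0]],
    [0.2,[0,0,-11],[0,0,0]],
    [0.25,[0,0,-11],[0,0,0]],
  ],
)

```text
clock: 2.65
tool_pos: [0.4838, 0.015, 0.1265]
orientation: [-180.0, -0.1, -12.6]
force: [0.7, 0.3, -0.6]
opening: 0.079
gripper_force: 0.0
```

Call:
step_arm(
  rows=[
    [0.3,[0,0,0],[0,0,0]],
    [0.4,[0,0,0],[0,0,0]],
    [0.6,[0,0,0],[0,0,0]],
    [0.8,[0,0,0],[0,0,0]],
    [1,[0,0,0],[0,0,0]],
  ],
)

```text
clock: 3.07
tool_pos: [0.4834, 0.0147, 0.1259]
orientation: [-180.0, -0.0, -12.6]
force: [-0.6, 1.0, 3.4]
opening: 0.0555
gripper_force: 30.0
```

Call:
step_arm(
  rows=[
    [1,[0,0,4],[0,0,0]],
    [1,[0,0,14],[0,0,0]],
    [1,[0,0,30],[0,0,0]],
    [1,[0,0,46],[0,0,0]],
    [1,[0,0,60],[0,0,0]],
  ],
)

```text
clock: 3.48
tool_pos: [0.4833, 0.0147, 0.1871]
orientation: [-180.0, -0.0, -12.6]
force: [1.0, -0.4, -1.3]
opening: 0.0552
gripper_force: 30.0
```

Call:
step_arm(
  rows=[
    [1,[0,5,10],[0,0,0]],
    [1,[0,20,15],[0,0,0]],
    [1,[-2,45,15],[0,0,0]],
    [1,[-4,75,15],[0,0,0]],
    [1,[-5,105,15],[0,0,0]],
  ],
)

```text
clock: 3.9
tool_pos: [0.4778, 0.1208, 0.2012]
orientation: [-180.0, -0.0, -12.7]
force: [0.9, -0.6, -2.5]
opening: 0.0553
gripper_force: 30.0
```

Call:
step_arm(
  rows=[
    [1,[-1,30,0],[0,0,0]],
    [1,[-3,60,0],[0,0,0]],
    [1,[-5,90,0],[0,0,0]],
    [1,[-6,115,0],[0,0,0]],
    [1,[-6,135,0],[0,0,0]],
  ],
)

```text
clock: 4.32
tool_pos: [0.4716, 0.257, 0.2009]
orientation: [-180.0, 0.0, -12.5]
force: [0.7, -0.9, -1.8]
opening: 0.055
gripper_force: 30.0
```

Call:
step_arm(
  rows=[
    [1,[0,15,0],[0,0,0]],
    [1,[-1,27,0],[0,0,0]],
    [1,[-1,32,0],[0,0,0]],
    [1,[-1,32,0],[0,0,0]],
    [1,[-1,32,0],[0,0,0]],
  ],
)

```text
clock: 4.73
tool_pos: [0.4711, 0.2862, 0.2004]
orientation: [180.0, 0.0, -12.6]
force: [-0.2, -0.4, -1.6]
opening: 0.0552
gripper_force: 30.0
```

Call:
step_arm(
  rows=[
    [1,[0,0,-15],[0,0,0]],
    [1,[0,0,-40],[0,0,0]],
    [1,[0,0,-70],[0,0,0]],
    [1,[0,0,-100],[0,0,0]],
    [1,[0,0,-125],[0,0,0]],
  ],
)

```text
clock: 5.15
tool_pos: [0.4709, 0.2851, 0.0742]
orientation: [180.0, 0.0, -12.7]
force: [0.0, 0.3, -1.5]
opening: 0.0555
gripper_force: 30.0
```

Call:
step_arm(
  rows=[
    [1,[0,0,-20],[0,0,0]],
    [1,[0,0,-35],[0,0,0]],
    [1,[0,0,-47],[0,0,0]],
    [1,[0,0,-55],[0,0,0]],
    [1,[0,0,-59],[0,0,0]],
  ],
)

```text
clock: 5.57
tool_pos: [0.4711, 0.2855, 0.0157]
orientation: [179.9, 0.0, -12.7]
force: [0.0, 0.8, -2.6]
opening: 0.0554
gripper_force: 30.0
```

Call:
step_arm(
  rows=[
    [1,[0,0,-1],[0,0,0]],
    [1,[0,0,-2],[0,0,0]],
    [1,[0,0,-3],[0,0,0]],
    [1,[0,0,-3],[0,0,0]],
    [1,[0,0,-3],[0,0,0]],
  ],
)

```text
clock: 5.98
tool_pos: [0.4714, 0.287, 0.0141]
orientation: [-180.0, -0.0, -12.6]
force: [-0.1, -0.4, -2.2]
opening: 0.0553
gripper_force: 30.0
```

Call:
step_arm(
  rows=[
    [1,[0,0,-0.5],[0,0,0]],
    [1,[0,0,-0.5],[0,0,0]],
    [1,[0,0,-1],[0,0,0]],
    [1,[0,0,-1],[0,0,0]],
    [1,[0,0,-1],[0,0,0]],
  ],
)

```text
clock: 6.4
tool_pos: [0.4714, 0.287, 0.0134]
orientation: [-180.0, -0.0, -12.6]
force: [-2.3, -0.8, 7.2]
opening: 0.0549
gripper_force: 30.0
```

Contact. I'll release slowly and lift.

Call:
step_arm(
  rows=[
    [0.36,[0,0,0],[0,0,0]],
    [0.3,[0,0,0],[0,0,0]],
    [0.2,[0,0,0],[0,0,0]],
    [0.1,[0,0,0],[0,0,0]],
    [0,[0,0,0],[0,0,0]],
  ],
)

```text
clock: 6.82
tool_pos: [0.4712, 0.2868, 0.0125]
orientation: [180.0, -0.0, -12.6]
force: [-0.3, 0.0, 0.5]
opening: 0.076
gripper_force: 0.0
```

Call:
step_arm(
  rows=[
    [0,[0,0,0],[0,0,0]],
    [0,[0,0,4],[0,0,0]],
    [0,[0,0,15],[0,0,0]],
    [0,[0,0,35],[0,0,0]],
    [0,[0,0,60],[0,0,0]],
  ],
)

```text
clock: 7.23
tool_pos: [0.4704, 0.2858, 0.0721]
orientation: [179.8, 0.1, -12.6]
force: [0.7, 0.1, 0.3]
opening: 0.088
gripper_force: 0.0
```

Call:
step_arm(
  rows=[
    [0,[0,0,35],[0,0,0]],
    [0,[0,0,70],[0,0,0]],
    [0,[0,0,105],[0,0,0]],
    [0,[0,0,140],[0,0,0]],
    [0,[0,0,160],[0,0,0]],
  ],
)

```text
clock: 7.65
tool_pos: [0.4722, 0.2873, 0.2374]
orientation: [-179.8, -0.2, -12.6]
force: [-0.1, 1.2, -0.2]
opening: 0.0877
gripper_force: 0.0
```

```bash
python3 - <<'E'
from h import *
m=ctrl.camera_model("wrist");im=ctrl.snapshot("wrist")
cv2.imwrite("pics/w2.png",im[:,:,::-1])
print(wpj(m,[.4713,.287,.063]).round(1),wpj(m,[.4713,.287,.008]).round(1))
print(ctrl.get_obs()["joint_pos"].round(1),ctrl.get_obs()["tool_pos"])
E
```

```text
[254.8 178.9] [254.9 170.1]
[ 51.7   8.3 -14.    0.1 -67.1  25.7] [0.47343132 0.2882336  0.24031154]
```

View pics/w2.png

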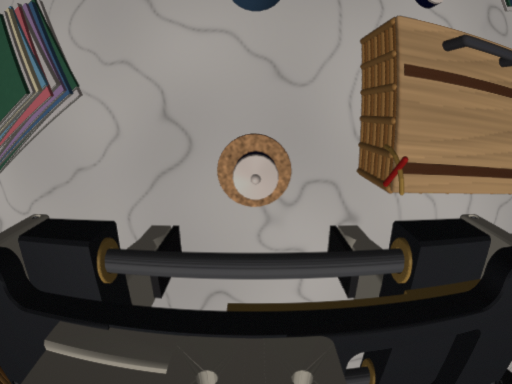

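The dish stands centred on the coaster: cork centre about (254,170), knob (256,180), both as predicted. Next is the handle, turning the tool −90° so the fingers close across the bar.

Call:
step_arm(
  rows=[
    [0,[6,-15,2],[0,0,-0.11]],
    [0,[14,-37,4],[0,0,-0.22]],
    [0,[22,-59,6],[0,0,-0.33]],
    [0,[30,-81,8],[0,0,-0.44]],
    [0,[38,-103,8],[0,0,-0.55]],
  ],
)

```text
clock: 8.12
tool_pos: [0.5094, 0.1828, 0.241]
orientation: [-180.0, -0.0, -44.4]
force: [0.2, -0.5, 0.5]
opening: 0.0874
gripper_force: 0.0
```

Call:
step_arm(
  rows=[
    [0,[8,-22,0],[0,0,-0.11]],
    [0,[16,-44,0],[0,0,-0.22]],
    [0,[24,-66,0],[0,0,-0.33]],
    [0,[32,-88,0],[0,0,-0.44]],
    [0,[40,-110,0],[0,0,-0.55]],
  ],
)

```text
clock: 8.53
tool_pos: [0.5492, 0.0726, 0.2405]
orientation: [180.0, 0.0, -75.9]
force: [0.7, 0.6, -0.0]
opening: 0.088
gripper_force: 0.0
```

Call:
step_arm(
  rows=[
    [0,[8,-22,0],[0,0,-0.12]],
    [0,[16,-44,0],[0,0,-0.24]],
    [0,[25,-64,0],[0,0,-0.36]],
    [0,[25,-64,0],[0,0,-0.47]],
    [0,[25,-64,0],[0,0,-0.47]],
  ],
)

```text
clock: 8.95
tool_pos: [0.5742, 0.0085, 0.2401]
orientation: [180.0, -0.0, -103.0]
force: [-1.4, -0.5, 0.3]
opening: 0.0879
gripper_force: 0.0
```

Call:
step_arm(
  rows=[
    [0,[0,0,0],[0,0,0]],
    [0,[0,0,0],[0,0,0]],
    [0,[0,0,0],[0,0,0]],
    [0,[0,0,0],[0,0,0]],
    [0,[0,0,0],[0,0,0]],
  ],
)

```text
clock: 9.37
tool_pos: [0.5741, 0.0102, 0.2407]
orientation: [-180.0, 0.0, -102.4]
force: [-0.5, 0.4, 0.1]
opening: 0.0875
gripper_force: 0.0
```

```bash
python3 - <<'E'
from h import *
m=ctrl.camera_model("wrist");im=ctrl.snapshot("wrist")
cv2.imwrite("pics/w3.png",im[:,:,::-1])
for X in([.574,.010,.1615],[.565,-.0345,.1615],[.585,.0545,.1615]):print(wpj(m,X).round(1))
print(ctrl.get_obs()["joint_pos"].round(1),ctrl.get_obs()["tool_pos"])
E
```

```text
[254.5 201.6]
[253.6 147.4]
[253.1 251. ]
[ 20.5  10.6 -11.1  -0.  -68.3 -33. ] [0.57414489 0.01017734 0.24064662]
```

View pics/w3.png

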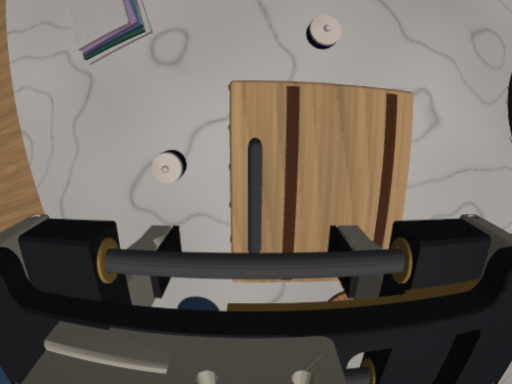

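The bar sits at column 255, rows 138–250, centred between the fingers. I'll descend and close.

Call:
step_arm(
  rows=[
    [0,[0,0,-20],[0,0,0]],
    [0,[0,0,-45],[0,0,0]],
    [0,[0,0,-70],[0,0,0]],
    [0,[0,0,-88],[0,0,0]],
    [0,[0,0,-95],[0,0,0]],
  ],
)

```text
clock: 9.83
tool_pos: [0.5726, 0.0096, 0.1427]
orientation: [179.8, -0.1, -102.5]
force: [-0.9, 0.5, -0.7]
opening: 0.0879
gripper_force: 0.0
```

Call:
step_arm(
  rows=[
    [0.3,[0,0,0],[0,0,0]],
    [0.5,[0,0,0],[0,0,0]],
    [0.7,[0,0,0],[0,0,0]],
    [0.85,[0,0,0],[0,0,0]],
    [1,[0,0,0],[0,0,0]],
  ],
)

```text
clock: 10.25
tool_pos: [0.5748, 0.0099, 0.1468]
orientation: [-179.9, 0.1, -102.5]
force: [0.5, -0.4, -0.1]
opening: 0.0599
gripper_force: 0.0
```

Call:
step_arm(
  rows=[
    [1,[0,0,0],[0,0,0]],
    [1,[0,0,0],[0,0,0]],
    [1,[0,0,0],[0,0,0]],
    [1,[0,0,0],[0,0,0]],
    [1,[0,0,0],[0,0,0]],
  ],
)

```text
clock: 10.67
tool_pos: [0.5742, 0.0097, 0.1456]
orientation: [-180.0, -0.0, -102.5]
force: [0.2, -0.4, -0.1]
opening: 0.0266
gripper_force: 0.0
```

Call:
step_arm(
  rows=[
    [1,[0,0,0],[0,0,0]],
    [1,[0,0,0],[0,0,0]],
    [1,[0,0,0],[0,0,0]],
    [1,[0,0,0],[0,0,0]],
    [1,[0,0,0],[0,0,0]],
  ],
)

```text
clock: 11.08
tool_pos: [0.574, 0.0098, 0.1455]
orientation: [180.0, -0.0, -102.6]
force: [-1.8, 1.4, 0.8]
opening: 0.011
gripper_force: 30.0
```

```bash
python3 - <<'E'
import numpy as np
def P(t):
    f=.4*t;x=160*np.cos(t)-45*np.sin(t)+10*np.sin(f);z=160*np.sin(t)+45*np.cos(t)-10*np.cos(f)
    return np.array([.976*x,-.218*x,z]),-f*np.array([.218,.976])
for a in range(0,50,10):
    p0,r0=P(np.radians(a));print(a)
    for k in range(1,6):
        p,r=P(np.radians(a+2*k));print((p-p0).round(1).tolist(),(r-r0).round(4).tolist())
E
```

```text
0
[-1.5, 0.3, 5.6] [-0.003, -0.0136]
[-3.2, 0.7, 11.1] [-0.0061, -0.0273]
[-5.0, 1.1, 16.5] [-0.0091, -0.0409]
[-7.1, 1.6, 21.8] [-0.0122, -0.0545]
[-9.3, 2.1, 27.1] [-0.0152, -0.0681]
10
[-2.4, 0.5, 5.2] [-0.003, -0.0136]
[-5.0, 1.1, 10.3] [-0.0061, -0.0273]
[-7.7, 1.7, 15.3] [-0.0091, -0.0409]
[-10.7, 2.4, 20.2] [-0.0122, -0.0545]
[-13.8, 3.1, 25.0] [-0.0152, -0.0681]
20
[-3.2, 0.7, 4.7] [-0.003, -0.0136]
[-6.7, 1.5, 9.2] [-0.0061, -0.0273]
[-10.2, 2.3, 13.6] [-0.0091, -0.0409]
[-13.9, 3.1, 17.9] [-0.0122, -0.0545]
[-17.8, 4.0, 22.1] [-0.0152, -0.0681]
30
[-4.0, 0.9, 4.0] [-0.003, -0.0136]
[-8.1, 1.8, 7.9] [-0.0061, -0.0273]
[-12.4, 2.8, 11.6] [-0.0091, -0.0409]
[-16.7, 3.7, 15.1] [-0.0122, -0.0545]
[-21.2, 4.7, 18.5] [-0.0152, -0.0681]
40
[-4.6, 1.0, 3.2] [-0.003, -0.0136]
[-9.3, 2.1, 6.3] [-0.0061, -0.0273]
[-14.1, 3.2, 9.2] [-0.0091, -0.0409]
[-19.0, 4.2, 11.9] [-0.0122, -0.0545]
[-24.0, 5.4, 14.4] [-0.0152, -0.0681]
```

Call:
step_arm(
  rows=[
    [1,[-1.5,0.3,5.6],[-0.003,-0.0136,0]],
    [1,[-3.2,0.7,11.1],[-0.006,-0.0273,0]],
    [1,[-5,1.1,16.5],[-0.009,-0.041,0]],
    [1,[-7.1,1.6,21.8],[-0.012,-0.0545,0]],
    [1,[-9.3,2.1,27.1],[-0.015,-0.068,0]],
  ],
)

```text
clock: 11.5
tool_pos: [0.5645, 0.0119, 0.1733]
orientation: [-175.9, 0.0, -102.5]
force: [-0.0, 1.5, -3.8]
opening: 0.0112
gripper_force: 30.0
```

Call:
step_arm(
  rows=[
    [1,[-2.4,0.5,5.2],[-0.003,-0.0136,0]],
    [1,[-5,1.1,10.3],[-0.006,-0.0273,0]],
    [1,[-7.7,1.7,15.3],[-0.009,-0.041,0]],
    [1,[-10.7,2.4,20.2],[-0.012,-0.0545,0]],
    [1,[-13.8,3.1,25],[-0.015,-0.068,0]],
  ],
)

```text
clock: 11.92
tool_pos: [0.5509, 0.015, 0.1983]
orientation: [-171.9, 0.0, -102.5]
force: [1.2, 0.7, -2.9]
opening: 0.0113
gripper_force: 30.0
```

Call:
step_arm(
  rows=[
    [1,[-3.2,0.7,4.7],[-0.003,-0.0136,0]],
    [1,[-6.7,1.5,9.2],[-0.006,-0.0273,0]],
    [1,[-10.2,2.3,13.6],[-0.009,-0.041,0]],
    [1,[-13.9,3.1,17.9],[-0.012,-0.0545,0]],
    [1,[-17.8,4,22.1],[-0.015,-0.068,0]],
  ],
)

```text
clock: 12.33
tool_pos: [0.5334, 0.0191, 0.2206]
orientation: [-167.9, 0.0, -102.5]
force: [2.5, -0.5, -1.1]
opening: 0.0109
gripper_force: 30.0
```

Call:
step_arm(
  rows=[
    [1,[-4,0.9,4],[-0.003,-0.0136,0]],
    [1,[-8.1,1.8,7.9],[-0.006,-0.0273,0]],
    [1,[-12.4,2.8,11.6],[-0.009,-0.041,0]],
    [1,[-16.7,3.7,15.1],[-0.012,-0.0545,0]],
    [1,[-21.2,4.7,18.5],[-0.015,-0.068,0]],
  ],
)

```text
clock: 12.75
tool_pos: [0.5124, 0.0238, 0.2395]
orientation: [-163.9, 0.1, -102.5]
force: [3.3, -1.1, 0.7]
opening: 0.0107
gripper_force: 30.0
```

Call:
step_arm(
  rows=[
    [1,[-4.6,1,3.2],[-0.003,-0.0136,0]],
    [1,[-9.3,2.1,6.3],[-0.006,-0.0273,0]],
    [1,[-14.1,3.2,9.2],[-0.009,-0.041,0]],
    [1,[-19,4.2,11.9],[-0.012,-0.0545,0]],
    [1,[-24,5.4,14.4],[-0.015,-0.068,0]],
  ],
)

```text
clock: 13.17
tool_pos: [0.4886, 0.0293, 0.2543]
orientation: [-159.8, 0.1, -102.5]
force: [4.0, -2.2, 3.3]
opening: 0.0113
gripper_force: 30.0
```

Call:
step_arm(
  rows=[
    [1,[0,0,0],[0,0,0]],
    [1,[0,0,0],[0,0,0]],
    [1,[0,0,0],[0,0,0]],
    [1,[0,0,0],[0,0,0]],
    [1,[0,0,0],[0,0,0]],
  ],
)

```text
clock: 13.58
tool_pos: [0.4892, 0.0292, 0.254]
orientation: [-159.9, 0.1, -102.5]
force: [4.5, -3.2, 5.5]
opening: 0.011
gripper_force: 30.0
```

```bash
python3 - <<'E'
from h import *
a=ctrl.snapshot("scene")[:,:,::-1];b=ctrl.snapshot("top")[:,:,::-1]
a=a[60:260,120:340];b=b[130:330,110:330]
cv2.imwrite("pics/fin.png",np.hstack([cv2.resize(x,(396,360),interpolation=cv2.INTER_CUBIC) for x in(a,b)]))
o=ctrl.get_obs();print(o["tool_pos"],o["orientation"],o["force"],o["qvel"].round(2))
c,s=np.cos(np.radians(12.6)),np.sin(np.radians(12.6))
d=np.array([.574,.010])-np.array(o["tool_pos"][:2]);dx=c*d[0]-s*d[1]
f=.4*np.radians(50);x=160-1e3*dx-10*np.sin(f);z=1e3*(o["tool_pos"][2]-.1105)+10*np.cos(f)
print("lid deg",np.degrees(np.arctan2(z,x)-np.arctan2(45,160)),np.hypot(x,z))
E
```

```text
[0.48920111 0.02914082 0.25401863] [-1.59933593e+02  5.92635446e-02 -1.02519136e+02] [ 4.25069883 -3.19993885  5.7302298 ] [-0.11  0.13 -0.04 -0.04  0.07  0.03]
lid deg 49.80375402827041 168.0296656140137
```

View pics/fin.png

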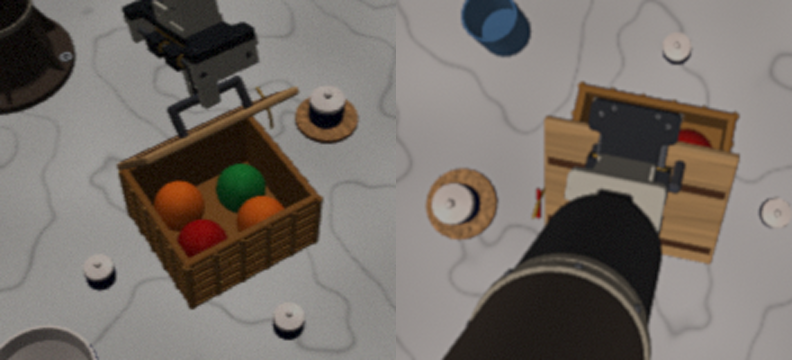

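The left panel shows the fingers gripping the bar, the lid open, its far edge ending at (297,93), and the dish upright on the coaster. I'll check the angle against that corner, then hand in.

```bash
python3 - <<'E'
from h import *
c,s=np.cos(np.radians(12.6)),-np.sin(np.radians(12.6))
for dg in(44,48,50,52,56):
    t=np.radians(dg);out=[]
    for y,h in((.105,.01),(-.105,.01),(.105,0)):
        X=-.09+.186*np.cos(t)-h*np.sin(t);Z=.1105+.186*np.sin(t)+h*np.cos(t)
        w=[.5045+c*X-s*y,.0265+s*X+c*y,Z]
        out+=[((pj("scene",w)-[120,60])*1.8).round(0).tolist(),((pj("top",w)-[110,130])*1.8).round(0).tolist()]
    print(dg,out)
E
```

```text
44 [[302.0, 97.0], [150.0, 109.0], [149.0, 170.0], [344.0, 147.0], [305.0, 104.0], [153.0, 103.0]]
48 [[298.0, 87.0], [147.0, 117.0], [144.0, 160.0], [343.0, 155.0], [301.0, 95.0], [150.0, 111.0]]
50 [[295.0, 82.0], [145.0, 121.0], [142.0, 154.0], [343.0, 160.0], [299.0, 90.0], [148.0, 115.0]]
52 [[293.0, 77.0], [143.0, 125.0], [139.0, 149.0], [342.0, 165.0], [297.0, 85.0], [146.0, 119.0]]
56 [[288.0, 67.0], [139.0, 135.0], [134.0, 139.0], [341.0, 175.0], [292.0, 75.0], [142.0, 127.0]]
```

The corners read about 48°. A small nudge will bring it closer to 50°.

Call:
step_arm(
  rows=[
    [1,[-1.5,0.3,0.8],[0,0,0]],
    [1,[-3,0.7,1.5],[0,0,0]],
    [1,[-4.4,1,2.2],[0,0,0]],
    [1,[-4.4,1,2.2],[0,0,0]],
    [1,[-4.4,1,2.2],[0,0,0]],
  ],
)

```text
clock: 14.1
tool_pos: [0.4847, 0.0302, 0.2561]
orientation: [-159.9, 0.1, -102.5]
force: [4.4, -4.7, 6.5]
opening: 0.0109
gripper_force: 30.0
```

Call:
step_arm(
  rows=[
    [1,[0,0,0],[0,0,0]],
    [1,[0,0,0],[0,0,0]],
    [1,[0,0,0],[0,0,0]],
    [1,[0,0,0],[0,0,0]],
    [1,[0,0,0],[0,0,0]],
  ],
)

```text
clock: 14.52
tool_pos: [0.4848, 0.0302, 0.2561]
orientation: [-159.9, 0.1, -102.5]
force: [5.1, -3.7, 5.1]
opening: 0.0112
gripper_force: 30.0
```

```bash
python3 - <<'E'
from plant import ctrl
print(ctrl.close_job())
E
```

```text
the job is handed in; nothing more can be done
None
```

The dish stands upright and centred on the coaster, and the arm is holding the basket lid at about 50° by its handle (estimated from the cameras); the job is handed in at 14.5 s, but no verdict came back.

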